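Snap the vent cap onto the chilled pan's lid and hold it pressed

TASK

The lid of the steel food pan has two vent studs and one has lost its cap: pick up the narrow, tall snap cap from the bench (not the wide, low one), press it straight down onto the bare stud until it clicks, and keep pressing so that the rubber seal underneath stays squeezed. Finish like that, still holding the cap and pressing it firmly home: do not let go. Leave the wide cap, the dough scraper and the shaker where they are.

Things in the scene. Friction and masses are not known exactly. Their poses are not given: they have to be found in the camera images.
- cap_mid (a point): The snap cap, black plastic, loose, upright on the bench; point at its centre, 27 mm above its underside; z is its axis. Round skirt, 43 mm diameter, 26 mm high; on it a round grip knob, 26 mm diameter, 28 mm high (54 mm in all, about 60 g). Fingers gripping the knob can rest on the skirt's shoulder. Open below: a 19 mm wide lip 2.5 mm thick, then a 26 mm wide chamber up to 22.5 mm.
- wide_cap_mid (a point): Another lid cap, black plastic, loose, not wanted here: wide low skirt, 64 mm diameter, 17 mm high, with a knob of 26 mm diameter, 25 mm high; point at its centre, 21 mm above its underside. The two caps may swap places.
- stud_axis (a point): The bare steel stud on the lid, fixed, upright; point on its axis at the lid's top; z up. 16 mm diameter, 22 mm high, top 6 mm tapered. Four spring balls stand out to 23 mm diameter, centres 12 mm up. The cap's lip meets them with its underside 16.5 mm up (cap_mid 43.5 mm up), needs about 10 N to pass (then drops away by itself), and has clicked when its underside is 5 mm up; the seal comes next.
- seal (a joint): How far the springy rubber seal disc round the bare stud's foot (36 mm diameter, its top 4 mm above the lid when free) is squeezed, m: 0 free, 0.003 fully squeezed (hard stop; the cap's underside is then 1 mm above the lid, cap_mid 28 mm above stud_axis). Yields from 4 N, fully squeezed at 13 N; springs back when the push ends.
- pan: Steel food pan with its lid on, fixed; origin at the centre of its underside on the bench. Lid 302 mm along its y axis, 180 mm along x, top 68 mm above the bench. Two studs on the lid's y axis, 75 mm either side of the centre: one bare, the other wearing an identical cap (fixed, top 124 mm above the bench). Which is which varies.
- scraper: Dough scraper, steel blade with black handle, 100 by 75 by 12 mm, lying flat; a bystander; origin at its underside.
- shaker: Steel shaker jar, 48 mm diameter, 85 mm high; a bystander; origin at its underside.
Things that resemble listed ones, but are neither listed nor needed, are in the scene too. What is shaped like the part that bears cap_mid but red is not meant.

How it is judged:
By the outcome, as a careful person would: the job done as asked, in the order asked, and still so for the second after the job is handed in, while the arm keeps its last pose, push and grip.
It also fails if it takes over 45 s, if anything falls off the work surface, if the arm or the gripper's body presses on something with over 40 N, if the wrist force passes 120 N, or if a joint passes its speed limit or range.

ROBOT

A 6-joint arm with a two-finger parallel gripper is mounted at the origin on the work surface. World frame = base frame: x ahead of the robot, y to its left, z up, the work surface at z = 0. Lengths are in m, angles in degrees, forces in N, time in s.
With the tool pointing down it reaches from about 0.35 to 0.875 m from the base axis. Payload 4.2 kg.
Tool frame: the origin (TCP) lies midway between the tips of the shut fingers; the grasp point (between the pads) lies 19 mm behind it; y points along the fingers, z is the direction in which the jaws open and shut, and the axes are right-handed (so a half turn about y gives the same grasp; the last joint's range is limited). The gripper opens to 87 mm and grips with 3 to 60 N. Pads are 19 mm wide; open, the fingers measure 117 mm over their backs; the gripper's body (75 mm by 190 mm) begins 51 mm behind the grasp point.
Start: joints at [-49.355, 22.042, 0.453, 0, -68.411, -14.817], TCP at [0.272, -0.563, 0.19] pointing down, gripper open.
Joint ranges: [-179.83, 179.83], [-69.29, 118.12], [-61.27, 80.66], [-181.25, 117.63], [-171.15, -9.14], [-177.46, 177.46]. Speed limits (degrees/s): [159.86, 159.86, 180, 180, 180, 180].

INTERFACE

Orientations are given as [roll, pitch, yaw] about the fixed x, y, z axes, in that order (R = Rz(yaw) Ry(pitch) Rx(roll)).
In Python, from workcell import env gives the robot as it stands. The module is installed in compiled form; this text tells all that it offers. Calls block until the motion is done:
- env.goto(position, orientation): joint-space move of the TCP to a pose.
- env.move_straight(position, rotation=None, rate=0.15, force_limit=None): straight line of the TCP; rotation=None keeps the orientation; rate is the mean speed in m/s. With force_limit (N) it stops when the force on the tool has changed by that much, and returns True; else False.
- env.set_joints(angles): joint-space move.
- env.gripper_to(opening, grasp_force=None): opening from 0.0 (shut) to 1.0 (fully open); grasp_force is the grip in N (None keeps the last); returns when the fingers have stopped.
- env.dwell(seconds).
- env.inverse_kinematics(position, orientation): joint angles nearest the present ones, or None.
- env.read_state(): the state.
- env.grab_frame(name): name is "side" or "top"; returns a dict with "image" (400x640x3 uint8, blue, green, red), "fx", "fy", "cx", "cy" (pixels), "position" and "orientation" of the camera in the world. Camera axes: x right, y up, looking along -z (the intrinsics and any distortion apply to the point x, -y, -z); pixel columns grow to the right and rows downward; lengths in m; the calibration is good to about 2 mm. A picture is of the moment at which its call begins. There is no depth.
A pose or a line that the arm cannot do raises env.Unreachable and nothing moves.
- env.close_job(): hands the job in, once; it reports no verdict.
Trained networks look in a picture, given as the dict that the camera call returned (one of the last four; its "shot" number tells which), for a name from the list of things; names that differ only in an ending like _2 or _b are one class to them, and where a whole thing is asked for, a point or a joint stands for the part that bears it (a point fixed in the world has none). Each returns a list of dicts, best first, with "score" (0 to 1); they miss things now and then, are a little off and sometimes report something else, mostly with a low value. They report only what shows in the picture. A call takes as long as a camera call. They do not tell look-alikes from the thing itself.
- env.search_frame(picture, thing): "xyz" ([x, y, z] in m, in world coordinates, good to about 4 mm: the middle of the surface that is visible of it).
- env.trace(picture, thing): "mask" (400x640 bool, what is visible of it).
The state is a dict: "clock": time; "joint_positions": joint angles; "qvel": joint speeds; "joint_torque": joint torques, N m; "position": TCP position; "tool_rot": TCP orientation; "force": force on the tool from outside, world axes, zero at the start; "wrist_torque": the same for the moment, N m; "opening": opening from 0.0 (shut) to 1.0 (fully open).
Only numpy, scipy, OpenCV 4.12 (cv2) and the standard library are available. Lean on these libraries where they do the work, as an engineer would, in place of code of your own. Each camera call takes 0.05 s, during which the arm holds its last target.

## Working session

There is one attempt and no reset: what is moved stays moved. The work goes in short steps, each a Python script; the robot and the scene stay as the last script left them, time stands still between calls to the robot, and variables do not carry over. Pictures are saved under pics/ and viewed, and the job is handed in when it is done.

```bash
mkdir -p pics; cat > h.py <<'E'
import numpy as np, cv2, json
from workcell import env
from scipy.spatial.transform import Rotation as R
def ray(f,u,v):
    d=np.array([(u-f['cx'])/f['fx'],-(v-f['cy'])/f['fy'],-1.0])
    return np.array(f['position']),rot(f)@d
def rot(f):
    o=f['orientation']; 
    return R.from_euler('xyz',o,degrees=True).as_matrix() if np.size(o)==3 else np.array(o)
def onz(f,u,v,z):
    p,d=ray(f,u,v); return p+d*(z-p[2])/d[2]
def proj(f,P):
    q=rot(f).T@(np.array(P)-np.array(f['position'])); return f['cx']+f['fx']*q[0]/-q[2], f['cy']-f['fy']*q[1]/-q[2]
E
python3 - <<'E'
from h import *
for n in ('top','side'):
    f=env.grab_frame(n); cv2.imwrite(f'pics/{n}0.png',f['image'])
    print(n,{k:v for k,v in f.items() if k!='image'})
    for t in ['cap_mid','wide_cap_mid','stud_axis','pan','scraper','shaker']:
        try: print(t,[(np.round(d['xyz'],3).tolist(),round(d['score'],2)) for d in env.search_frame(f,t)])
        except Exception as e: print(t,repr(e))
print(env.read_state())
E
```

```text
top {'fx': 509.1060783056846, 'fy': 509.1060783056846, 'cx': 306.0337488440319, 'cy': 197.6353108773292, 'position': array([ 0.53394353, -0.0405073 ,  1.33621027]), 'orientation': array([  3.78531744,  -0.17735952, -88.87487153]), 'shot': 1}
cap_mid [([0.63, -0.233, 0.023], 0.72), ([0.569, -0.306, 0.026], 0.63), ([0.656, -0.362, 0.025], 0.53)]
wide_cap_mid [([0.478, -0.348, 0.015], 0.63)]
stud_axis [([0.574, 0.004, 0.071], 0.67)]
pan [([0.558, 0.075, 0.067], 0.78)]
scraper [([0.524, -0.169, 0.005], 0.9)]
shaker [([0.773, -0.144, 0.082], 0.79)]
side {'fx': 363.2518418038397, 'fy': 363.2518418038397, 'cx': 324.57427657523573, 'cy': 199.53564771655525, 'position': array([ 0.53480989, -0.66083197,  0.56376432]), 'orientation': array([52.54757554,  1.11549161, -8.60023632]), 'shot': 2}
cap_mid [([0.627, -0.249, 0.023], 0.97), ([0.566, -0.32, 0.025], 0.59), ([0.658, -0.377, 0.025], 0.57)]
wide_cap_mid [([0.477, -0.364, 0.016], 0.71)]
stud_axis [([0.566, -0.004, 0.072], 0.64)]
pan [([0.569, 0.013, 0.067], 0.58)]
scraper [([0.522, -0.173, 0.005], 0.85)]
shaker []
{'clock': 0.7, 'joint_positions': array([-4.93543826e+01,  2.20391059e+01,  4.54091381e-01, -1.22782420e-03,
       -6.84117534e+01, -1.48174861e+01]), 'qvel': array([ 0.06089224, -0.08558349,  0.03484132,  0.08585397, -0.0043301 ,
        0.00063937]), 'joint_torque': array([ 3.39928001e-04, -3.90328145e+01,  1.87586153e+01,  4.22342330e+00,
        1.56242884e-02, -2.74503952e-05]), 'position': array([ 0.27232639, -0.56253266,  0.19028406]), 'tool_rot': array([-9.00028326e+01, -1.93031924e-03,  2.58276796e+01]), 'force': array([-0.20369445, -0.05938389,  0.1627644 ]), 'wrist_torque': array([-0.03547806, -0.03118629, -0.05418587]), 'opening': 0.9997723776852395}
```

View pics/top0.png

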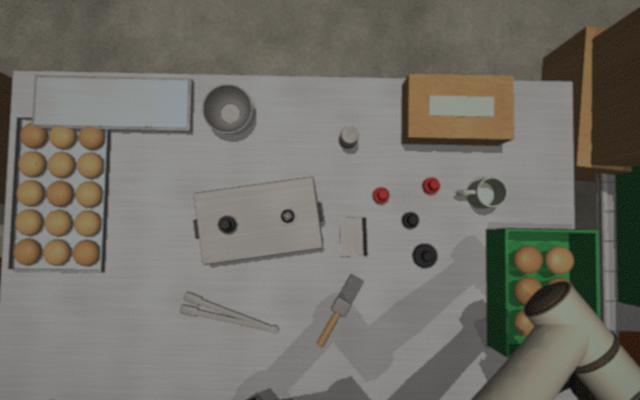

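View pics/side0.png

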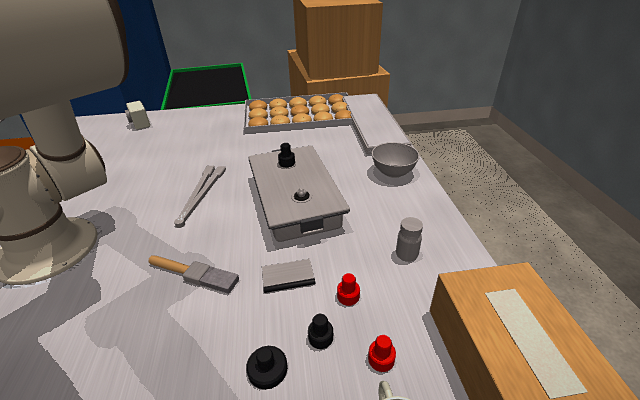

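The narrow black cap is at top (410,220) / side (320,331). The wide cap is at top (425,256) and the red decoys are beside it. The bare stud is at top (288,216) / side (301,195). Next I'll refine these positions.

```bash
cat >> h.py <<'E'
from scipy.optimize import minimize
def circ(c,r,z,n=48):
    a=np.linspace(0,2*np.pi,n,endpoint=False); return np.c_[c[0]+r*np.cos(a),c[1]+r*np.sin(a),np.full(n,z)]
def sil(f,c,z0,S=8,box=None):
    im=np.zeros((box[3]*S,box[2]*S),np.uint8)
    for r,a,b in ((.0215,0,.026),(.013,.026,.054)):
        P=np.vstack([circ(c,r,z0+a),circ(c,r,z0+b)])
        p=np.array([proj(f,x) for x in P]); p=((p-[box[0],box[1]]+.5)*S).astype(np.int32)
        cv2.fillConvexPoly(im,cv2.convexHull(p),1)
    return cv2.resize(im.astype(np.float32),(box[2],box[3]),interpolation=cv2.INTER_AREA)
def fitcap(f,mask,c0,z0=0,fitz=False):
    ys,xs=np.where(mask); box=(xs.min()-12,ys.min()-12,np.ptp(xs)+25,np.ptp(ys)+25)
    m=mask[box[1]:box[1]+box[3],box[0]:box[0]+box[2]].astype(np.float32)
    g=lambda p: np.abs(sil(f,p[:2],p[2] if fitz else z0,box=box)-m).sum()
    x0=np.r_[c0[:2],z0] if fitz else np.array(c0[:2])
    r=minimize(g,x0,method='Nelder-Mead',options=dict(initial_simplex=[x0]+[x0+.005*e for e in np.eye(len(x0))],xatol=1e-5))
    return r.x,r.fun,m.sum()
E
python3 - <<'E'
from h import *
for n,b in (('top',(270,200,40,32)),('side',(280,178,45,34))):
    f=env.grab_frame(n); 
    for d in env.trace(f,'cap_mid'):
        m=d['mask']; ys,xs=np.where(m); bgr=f['image'][m].mean(0)
        print(n,d['score'],xs.mean(),ys.mean(),bgr)
        if bgr[2]<60: print(fitcap(f,m,onz(f,xs.mean(),ys.mean(),.025)))
    x,y,w,h=b; cv2.imwrite(f'pics/{n}_stud.png',cv2.resize(f['image'][y:y+h,x:x+w],None,fx=16,fy=16,interpolation=0))
    print('pan',[(d['score'],) for d in env.trace(f,'pan')])
E
```

```text
top 0.73 381.0590909090909 194.54545454545453 [ 47.17272727  49.42727273 121.65909091]
top 0.67 430.8032786885246 185.13524590163934 [ 43.53278689  45.44262295 115.55737705]
top 0.57 410.33193277310926 219.6890756302521 [44.82773109 45.23109244 45.71848739]
(array([ 0.56954905, -0.31474447]), np.float64(17.4375), np.float32(238.0))
pan [(0.59,)]
side 0.96 381.61441213653603 353.5297092288243 [  5.04677623   8.50442478 146.57395702]
side 0.75 319.8330975954738 331.78642149929277 [20.46110325 19.55586987 20.81895332]
(array([ 0.56870204, -0.31277934]), np.float64(63.84375), np.float32(707.0))
side 0.71 348.2572402044293 289.9982964224872 [  6.46507666   7.42248722 141.90289608]
pan [(0.78,)]
```

View pics/top_stud.png

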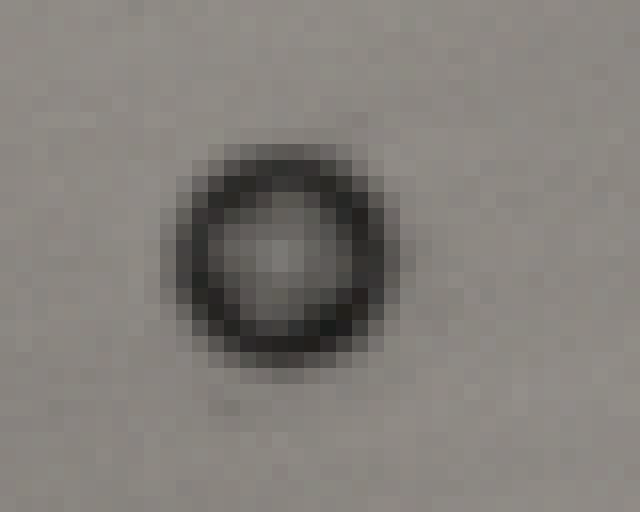

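View pics/side_stud.png

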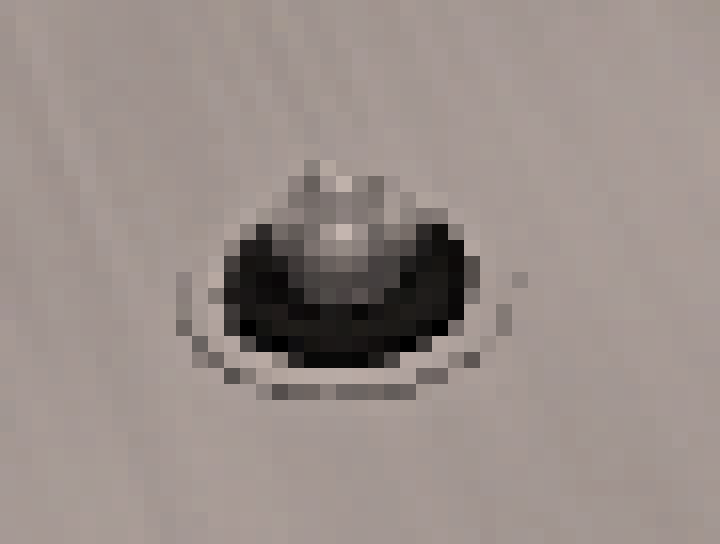

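```bash
python3 - <<'E'
from h import *
from scipy.optimize import least_squares
ft=env.grab_frame('top'); fs=env.grab_frame('side')
print('top stud',onz(ft,287.5,216.0,.071))
P=onz(fs,301.3,200.6,.069); print('side front edge',P)
# side stud top centre approx
print('side stud tip', onz(fs,280+340/16-.5,178+190/16-.5,.090))
for yaw in (0,):
  for p in ((.569,-.314,.15),(.569,-.314,.027),(.572,0,.2),(.572,0,.09)): print(env.inverse_kinematics(p,[-90,0,yaw]))
for u,v in((403,145),(513,145),(403,75)): print('box',onz(ft,u,v,.1))
E
```

```text
top stud [0.57108455 0.00235917 0.071     ]
side front edge [ 0.5700303  -0.01541103  0.069     ]
side stud tip [ 0.57139941 -0.00165601  0.09      ]
[-1.46576012e+01  2.60580801e+01  8.99842699e-01 -2.54444375e-14
 -6.48417626e+01 -7.53423988e+01]
[-1.46576012e+01  3.27681445e+01 -7.00460939e+00 -2.54444375e-14
 -5.02272461e+01 -7.53423988e+01]
[ 1.62226455e+01  1.64954505e+01 -6.30954939e+00 -2.54444375e-14
 -6.71950001e+01 -1.06222646e+02]
[ 1.62226455e+01  2.21737914e+01 -1.50159714e+01 -2.54444375e-14
 -5.28102372e+01 -1.06222646e+02]
box [ 0.74981617 -0.27787789  0.1       ]
box [ 0.75526124 -0.54785839  0.1       ]
box [ 0.92461024 -0.27664446  0.1       ]
```

```bash
python3 - <<'E'
from h import *
O=[-90,0,0]
env.gripper_to(0.6)
env.goto([.569,-.3138,.14],O)
f=env.grab_frame('side'); cv2.imwrite('pics/pre.png',f['image'])
print(env.move_straight([.569,-.3138,.0285],rate=.1,force_limit=6))
print(env.read_state()['position'],env.read_state()['force'])
f=env.grab_frame('side'); cv2.imwrite('pics/low.png',f['image'][230:400,200:440].repeat(3,0).repeat(3,1))
env.gripper_to(0.0,40)
s=env.read_state();print(s['position'],s['force'],s['opening'],s['clock'])
E
```

```text
False
[ 0.56962228 -0.31402773  0.02935472] [-0.02522991 -0.33320148  0.40534037]
[ 0.56897845 -0.31380939  0.02848108] [-0.34056639  0.31510136 -0.19911457] 0.004730826738833224 5.875
```

View pics/low.png

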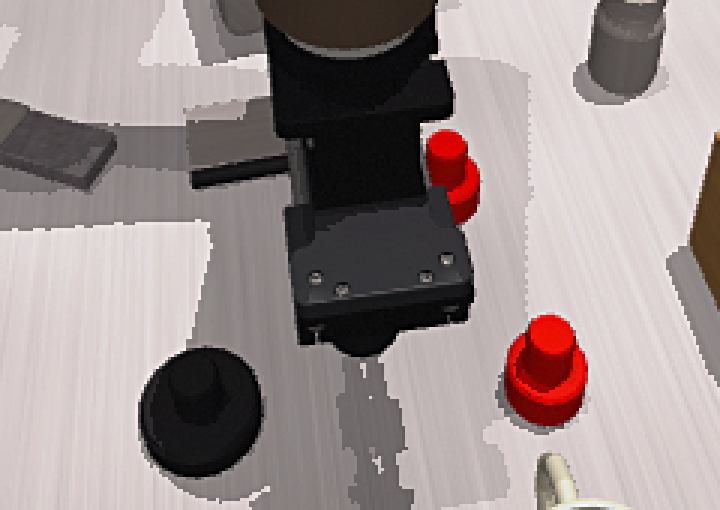

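Opening reads 0.005, so the fingers closed on nothing (a 26 mm knob should read about 0.3). I'll look before moving.

```bash
python3 - <<'E'
from h import *
f=env.grab_frame('side'); cv2.imwrite('pics/shut.png',f['image'][230:400,200:440].repeat(3,0).repeat(3,1))
f=env.grab_frame('top'); cv2.imwrite('pics/shut_t.png',f['image'][150:290,340:540].repeat(4,0).repeat(4,1))
print(env.read_state()['opening'])
E
```

```text
0.005517194894165997
```

View pics/shut.png

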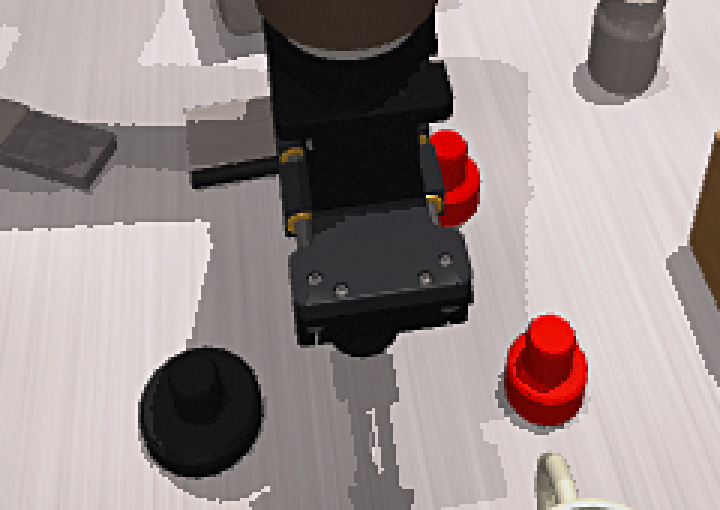

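View pics/shut_t.png

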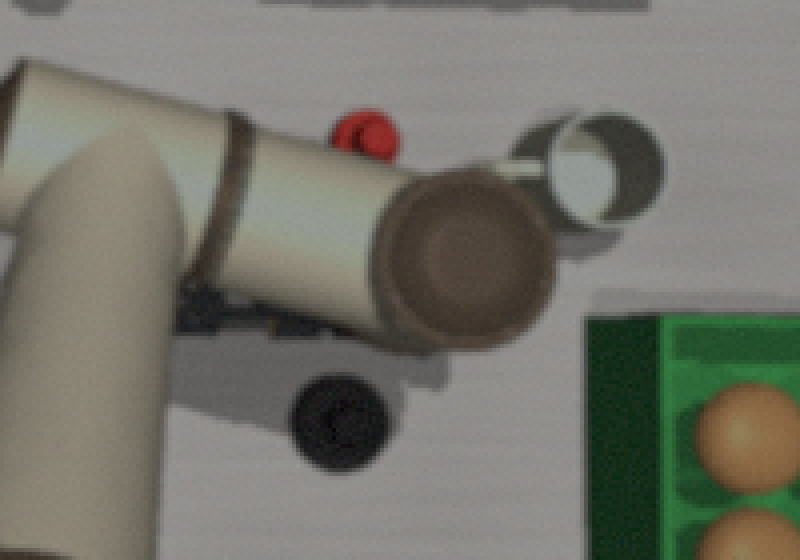

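View pics/pre.png

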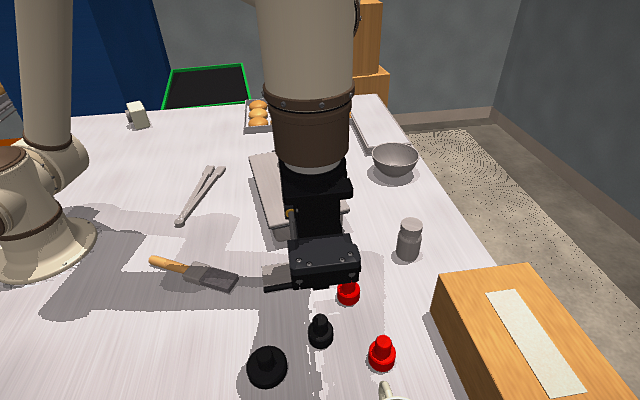

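```bash
python3 - <<'E'
from h import *
print(env.read_state()['tool_rot'])
env.move_straight([.569,-.3138,.16],rate=.15)
env.goto([.569,-.15,.2],[-90,0,0])
f=env.grab_frame('side'); cv2.imwrite('pics/up.png',f['image'])
print(env.read_state()['opening'])
E
```

```text
[-8.99996100e+01  4.26956571e-04  1.37723011e-03]
0.004884873595102181
```

View pics/up.png

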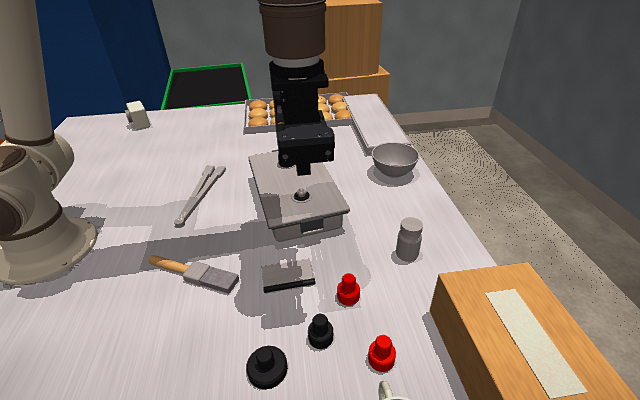

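```bash
python3 - <<'E'
from h import *
f=env.grab_frame('side'); s=env.read_state()
print(s['position'],s['tool_rot'],proj(f,s['position']), f['position'],f['orientation'])
t=env.grab_frame('top'); print(proj(t,s['position'])); cv2.imwrite('pics/up_t.png',t['image'])
cv2.imwrite('pics/upz.png',f['image'][60:200,240:380].repeat(4,0).repeat(4,1))
for n in ('cap_mid','stud_axis'): print(n,[(d['xyz'],d['score']) for d in env.search_frame(f,n)])
for u,v in ((302,173),(320,331)): print(onz(f,u,v,.2),onz(f,u,v,.027))
E
```

```text
[ 0.56865132 -0.15088632  0.19904218] [-9.00017623e+01  9.79542160e-02 -7.50793054e-02] (np.float64(303.88360803396495), np.float64(188.20375906230552)) [ 0.53480989 -0.66083197  0.56376432] [52.54757554  1.11549161 -8.60023632]
(np.float64(354.16925575165254), np.float64(216.72205092721308))
cap_mid [([0.5646, -0.3207, 0.0278], 0.89), ([0.6266, -0.248, 0.0234], 0.84), ([0.6569, -0.3786, 0.026], 0.81)]
stud_axis [([0.5662, -0.0006, 0.0693], 0.68)]
[ 0.57016075 -0.10421388  0.2       ] [0.586973   0.16050403 0.027     ]
[ 0.55761895 -0.42841999  0.2       ] [ 0.56846654 -0.31788888  0.027     ]
```

View pics/upz.png

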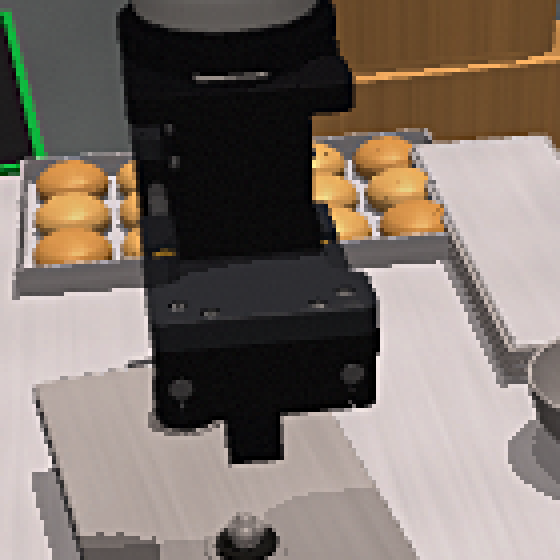

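View pics/up_t.png

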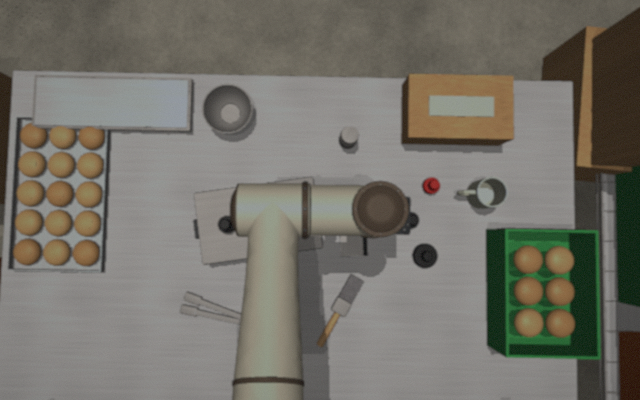

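The cap is unmoved and the real fingertip shows at (304,175), where the reported TCP projects to (304,188). The fingertips are therefore higher or farther away than I assumed. I'll turn the jaws side-on and view from the side to settle which.

```bash
python3 - <<'E'
from h import *
for yaw in (90,-90): print(yaw,env.inverse_kinematics([.55,-.2,.2],[-90,0,yaw]))
env.goto([.55,-.2,.2],[-90,0,90] if env.inverse_kinematics([.55,-.2,.2],[-90,0,90]) is not None else [-90,0,-90])
env.dwell(.3)
for i,o in enumerate((0,.5)):
    env.gripper_to(o); env.dwell(.1)
    s=env.read_state(); f=env.grab_frame('side'); print(s['position'],s['tool_rot'],s['opening'],proj(f,s['position']))
    im=f['image'].copy(); u,v=proj(f,s['position']); cv2.circle(im,(round(u),round(v)),1,(0,0,255),-1)
    cv2.imwrite(f'pics/yaw{i}.png',im[70:270,220:420].repeat(3,0).repeat(3,1))
E
```

```text
90 [ -4.13710473  17.79132419  -4.4598572    0.         -67.74881861
   4.13710473]
-90 [  -4.13710473   17.79132419   -4.4598572     0.          -67.74881861
 -175.86289527]
[ 0.55001494 -0.19998432  0.20003671] [-9.00031626e+01  1.29103238e-03  9.00009244e+01] 0.007627752814712302 (np.float64(295.53638688309377), np.float64(206.39464524555663))
[ 0.54999031 -0.19998608  0.20000492] [-9.00005981e+01 -1.11227011e-03  8.99981263e+01] 0.4968515288865712 (np.float64(295.52258523193996), np.float64(206.41240140760894))
```

View pics/yaw0.png

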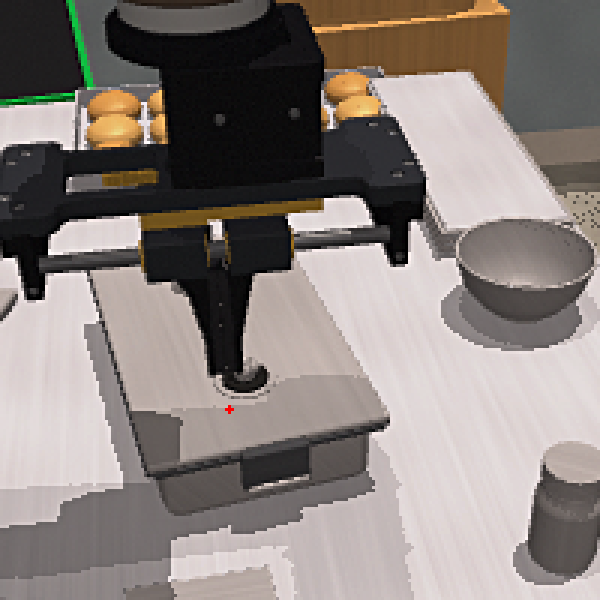

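View pics/yaw1.png

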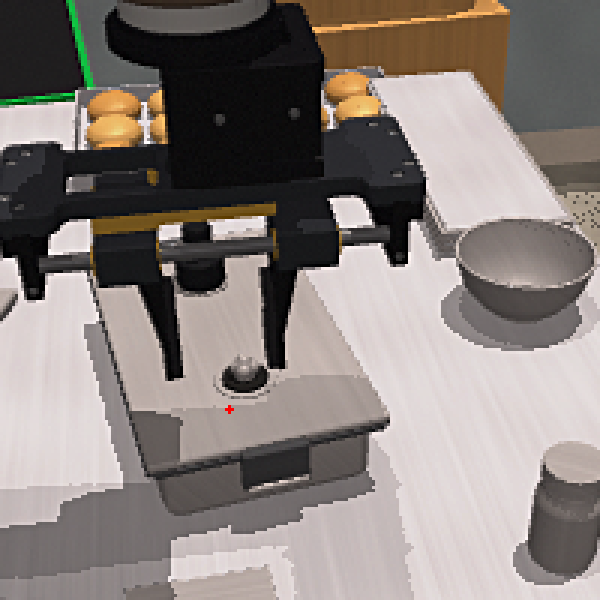

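```bash
python3 - <<'E'
from h import *
env.gripper_to(0)
p=[.60,-.165,0]
p=[.44,-.26,0]
env.goto([p[0],p[1],.05],[-90,0,90]); print(env.read_state()['clock'])
print(env.move_straight([p[0],p[1],-.005],rate=.04,force_limit=5))
s=env.read_state(); f=env.grab_frame('side'); print(s['position'],s['force'],s['clock'],proj(f,s['position']))
im=f['image'].copy(); u,v=proj(f,s['position']); cv2.circle(im,(round(u),round(v)),1,(0,0,255),-1)
cv2.imwrite('pics/touch.png',im[170:370,160:360].repeat(3,0).repeat(3,1))
E
```

```text
13.0
False
[ 0.44021546 -0.26005396 -0.00474325] [-0.35922954  0.47265795  0.44417308] 14.525 (np.float64(245.11280739079322), np.float64(323.0142485960556))
```

View pics/touch.png

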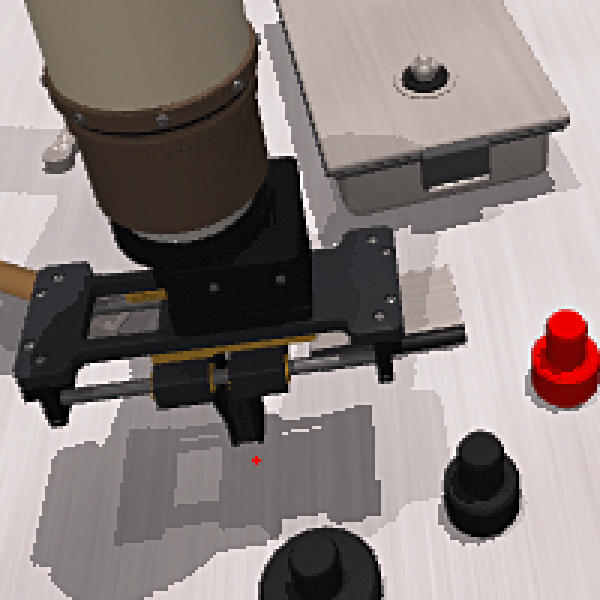

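No contact at reported z = -0.005, and both views fit the same explanation: the real fingertips are about 30 mm above the reported TCP. I'll measure that by touching the bench.

```bash
python3 - <<'E'
from h import *
p=[.44,-.26]
print(env.move_straight([p[0],p[1],-.018],rate=.05,force_limit=5))
print(env.move_straight([p[0],p[1],-.05],rate=.03,force_limit=5))
s=env.read_state(); f=env.grab_frame('side'); print(s['position'],s['force'],s['clock'])
env.move_straight([p[0],p[1],.06],rate=.2)
print(env.read_state()['force'])
cv2.imwrite('pics/touch2.png',f['image'][170:370,160:360].repeat(3,0).repeat(3,1))
E
```

```text
False
True
[ 0.44018646 -0.26008809 -0.03185378] [-0.84321092  1.38175276  6.02966231] 15.5833
[-1.09138767  0.2876873   0.63817458]
```

View pics/touch2.png

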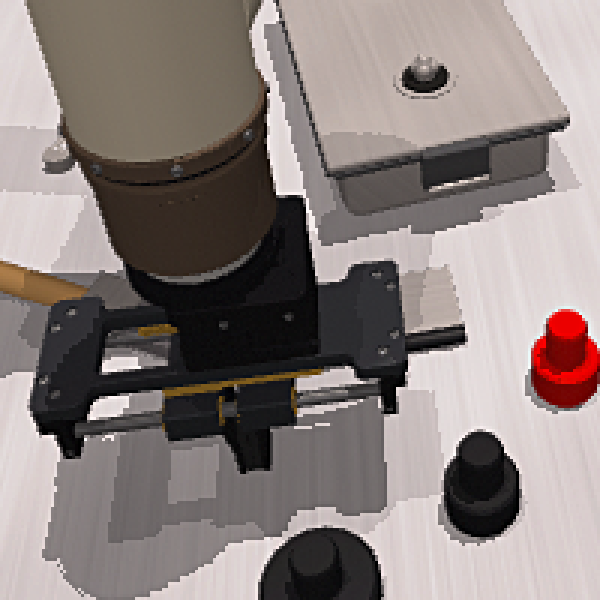

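```bash
python3 - <<'E'
from h import *
f=env.grab_frame('side')
for x in (.345,.535):
  for z in (0,.03,.05,.07): print(x,z,np.round(proj(f,[x,-.27,z])))
print(proj(f,[.44,-.2695,0]))
E
```

```text
0.345 0 [189. 334.]
0.345 0.03 [185. 324.]
0.345 0.05 [182. 317.]
0.345 0.07 [178. 310.]
0.535 0 [298. 319.]
0.535 0.03 [297. 308.]
0.535 0.05 [296. 301.]
0.535 0.07 [296. 294.]
(np.float64(244.45801442894802), np.float64(326.0939469836282))
```

Contact came at reported z of about -0.0315, so I'll use a tip offset of 31.5 mm. Now to redo the grasp.

```bash
python3 - <<'E'
from h import *
O=[-90,0,0]; c=[.569,-.3138]
env.gripper_to(0.6)
env.goto(c+[.08],O)
print(env.move_straight(c+[-.0035],rate=.1,force_limit=6))
s=env.read_state(); print(s['position'],s['force'],s['clock'])
env.gripper_to(0.0,45)
s=env.read_state();print(s['position'],s['force'],s['opening'],s['clock'])
E
```

```text
False
[ 0.56961191 -0.31404396 -0.00279357] [0.64586778 0.11871871 0.72006032] 19.725
[ 0.56909939 -0.31378238 -0.00328503] [0.22201413 0.68560563 1.54774147] 0.2873221203395935 20.325
```

```bash
python3 - <<'E'
from h import *
env.move_straight([.569,-.3138,.12],rate=.2)
env.move_straight([.5712,.001,.115],rate=.25)
env.dwell(.15)
s=env.read_state();print(s['position'],s['force'],s['opening'],s['clock'])
f=env.grab_frame('side'); cv2.imwrite('pics/hov.png',f['image'][110:250,220:380].repeat(4,0).repeat(4,1))
for a in ([.5712,.001,.115+.0035],[.5712,.001,.115+.0295],[.5712,.001,.09],[.5712,.001,.068]): print((np.array(proj(f,a))-[220,110])*4)
for d in env.trace(f,'cap_mid'):
    m=d['mask'];ys,xs=np.where(m); print(d['score'],xs.mean(),ys.mean(),xs.min(),xs.max(),ys.min(),ys.max())
E
```

```text
[ 5.71123362e-01 -4.26977649e-05  1.14947403e-01] [ 1.17986519  0.21599244 -0.66683422] 0.2859512459926422 22.65
[319.0720636  272.52316379]
[316.11622855 232.31834433]
[322.17999464 314.79676984]
[324.48991942 346.21601586]
0.83 381.7591424968474 353.7250945775536 368 395 335 371
0.61 348.0420315236427 290.17162872154114 337 359 274 305
0.51 299.59514170040484 175.87044534412956 290 309 166 183
```

View pics/hov.png

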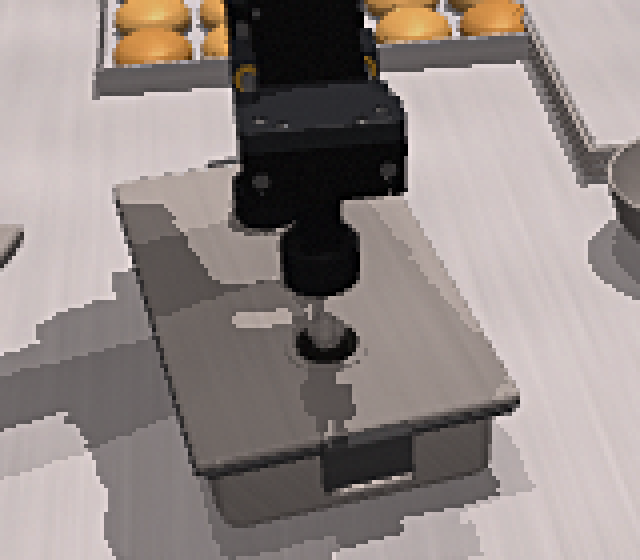

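```bash
python3 - <<'E'
from h import *
x,y=.5712,.0022
env.move_straight([x,y,.092],rate=.1)
env.dwell(.15); s0=env.read_state(); print(s0['position'],s0['force'],s0['wrist_torque'],s0['clock'])
print(env.move_straight([x,y,.083],rate=.04,force_limit=6))
s=env.read_state(); print(s['position'],s['force'],s['wrist_torque'],s['opening'],s['clock'])
f=env.grab_frame('side'); cv2.imwrite('pics/d1.png',f['image'][130:230,230:370].repeat(5,0).repeat(5,1))
E
```

```text
[0.57178599 0.00224119 0.09270524] [-0.71324966  0.84572682 -0.54657945] [-0.00370132 -0.02534362  0.00131702] 23.2833
False
[0.57096191 0.00211197 0.08262844] [-0.42780814  0.23724398 -0.0135981 ] [-0.02566431 -0.0957149   0.0134761 ] 0.2867525451650461 23.6583
```

View pics/d1.png

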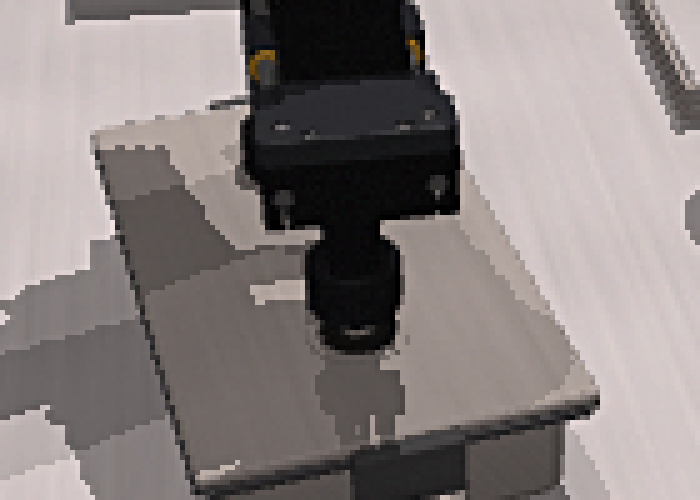

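The stud tip has entered the lip without contact: the side force is about 0.5 N and the skirt is centred over the seal ring at (355,350) in the crop. Now pressing.

```bash
python3 - <<'E'
from h import *
x,y=.5712,.0022
for z in (.080,.078,.076,.074,.072,.070,.068,.067,.066):
    h=env.move_straight([x,y,z],rate=.03,force_limit=22)
    s=env.read_state(); print(z,h,s['position'].round(4),s['force'].round(1),s['wrist_torque'].round(2),round(s['opening'],3),s['clock'])
    if h: break
E
```

```text
0.08 False [0.5717 0.0027 0.0804] [-0.1  1.5  1.2] [ 0.72  0.01 -0.02] 0.288 23.9583
0.078 False [0.5723 0.0027 0.0795] [-1.6  2.3  6.3] [0.83 0.39 0.01] 0.289 24.2083
0.076 False [0.5725 0.0026 0.078 ] [-2.2  2.5  7.4] [0.8  0.53 0.01] 0.289 24.4583
0.074 False [0.5715 0.0028 0.074 ] [ 0.5  3.2 -1.8] [ 0.95 -0.29 -0.01] 0.29 24.7083
0.072 False [0.5708 0.0025 0.0705] [ 2.6  4.3 -8.2] [ 1.05 -0.86 -0.03] 0.288 24.9583
0.07 False [0.5707 0.0019 0.0696] [ 1.3  2.5 -4.7] [ 0.46 -0.37 -0.04] 0.29 25.2083
0.068 False [0.5713 0.0018 0.0687] [ 0.4 -0.3  1.5] [0.12 0.07 0.01] 0.291 25.4583
0.067 False [0.5714 0.0019 0.0679] [-2.6 -0.1  5.4] [-0.14  0.48  0.05] 0.285 25.7083
0.066 False [0.5714 0.0018 0.0671] [-2.2 -0.6  6.9] [-0.16  0.69  0.07] 0.286 25.9583
```

It clicked: force peaked at 7 N, then dropped negative as the cap pulled itself down. The seal is now loading, so I'll press on to about 25 N.

```bash
python3 - <<'E'
from h import *
x,y=.5712,.0022
for z in (.065,.064,.063,.062,.061,.060,.059,.058,.057,.056,.055):
    h=env.move_straight([x,y,z],rate=.03); env.dwell(.1)
    s=env.read_state(); print(z,h,s['position'].round(4),s['force'].round(1),s['wrist_torque'].round(2),round(s['opening'],3),s['clock'])
    if s['force'][2]>24: break
E
```

```text
0.065 False [0.5715 0.0019 0.0665] [-3.2  0.1  8.7] [-0.07  0.83 -0.01] 0.291 26.3083
0.064 False [0.5715 0.0018 0.0659] [-3.  -0.6  9.9] [-0.01  1.06 -0.02] 0.286 26.6583
0.063 False [0.5715 0.0018 0.0656] [-4.7 -0.1 14.1] [0.11 1.46 0.02] 0.288 27.0083
0.062 False [0.5716 0.0018 0.0656] [-6.2  1.1 19.1] [ 0.2   2.05 -0.05] 0.288 27.3583
0.061 False [0.5716 0.0018 0.0655] [-8.6  1.7 23.1] [ 0.33  2.62 -0.08] 0.289 27.7083
0.06 False [0.5716 0.0018 0.0655] [-10.2   1.5  28.2] [ 0.54  3.18 -0.05] 0.288 28.0583
```

```bash
python3 - <<'E'
from h import *
env.dwell(.8)
s=env.read_state(); print(s['position'].round(4),s['force'].round(1),s['opening'],s['clock'])
f=env.grab_frame('side'); cv2.imwrite('pics/end.png',f['image'])
E
```

```text
[0.5716 0.0018 0.0655] [-10.6   1.9  27.7] 0.28839108309435396 28.8583
```

View pics/end.png

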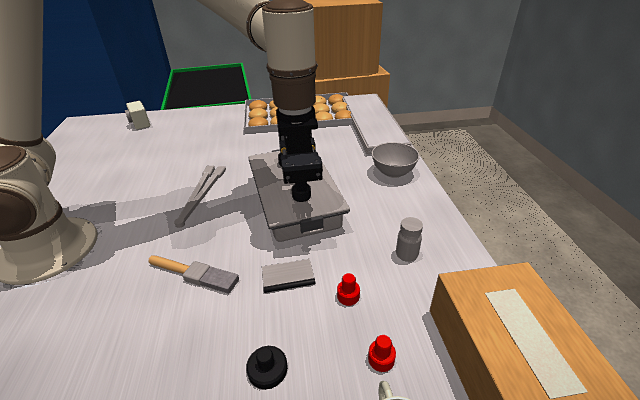

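The cap sits home on the stud at (301,190). The wide cap (267,366), scraper (288,275) and shaker (409,240) are where they started. Handing in.

```bash
python3 -c "
from workcell import env
print(env.close_job())"
```

```text
the job is handed in; nothing more can be done
None
```

The narrow black cap is on the bare stud, clicked, and still gripped and pressed home. I handed the job in at about 29 s on the robot clock.

**Final press:** The click showed as a 7 N rise followed by the cap pulling itself down. That rise is lower than the expected 10 N, though I only read the force every 2 mm. The force then climbed until reported z stopped at 0.0655 m, the height I had worked out for a fully squeezed seal. The last reading was about 28 N down and 11 N sideways, steady over 0.8 s, with the gripper opening still at 0.288 on the knob.

**What disagreed:**
- **First grasp missed:** The fingers closed above the knob and nothing moved. The real fingertips sit about 31.5 mm above the reported TCP. I measured that with a 6 N touch on bare bench and corrected for it, and the second grasp held.
- **Stud position:** My two camera estimates of the stud's y differed by up to about 4 mm. The stud tip still entered the cap's lip with under 1 N of force.

**Bystanders:** In the last side picture the wide cap, scraper, shaker and red caps are where they started.

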